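# Lock the drill chuck in the push-lock bench fixture

## Robot

A 6-joint arm with a two-finger parallel gripper is mounted at the origin on a cart in front of the work surface, level with it; the furniture and walls round the work are solid. World frame = base frame: x ahead of the robot, y to its left, z up, the work surface at z = 0. Lengths are in m, angles in degrees, forces in N, time in s.
With the tool pointing down it reaches from about 0.35 to 0.875 m from the base axis. Payload 4.2 kg.
Tool frame: the origin (TCP) lies at the very end of the fingers, on their centre line; the grasp point (between the pads) lies 19 mm behind it; z points along the fingers, y is the line along which they close (so a half turn about z gives the same grasp; the last joint's range is limited). The gripper opens to 87 mm and grips with 3 to 60 N. Pads are 19 mm wide; open, the fingers measure 117 mm over their backs; the gripper's body (75 mm by 190 mm) begins 51 mm behind the grasp point.
Start: joints at [-53.022, 22.042, 0.453, 0, -68.411, -14.817], TCP at [0.236, -0.579, 0.223] pointing down, gripper open.
Joint ranges: [-179.83, 179.83], [-69.29, 118.12], [-61.27, 80.66], [-181.25, 117.63], [-171.15, -9.14], [-177.46, 177.46]. Speed limits (degrees/s): [159.86, 159.86, 180, 180, 180, 180].

## Interface

Orientations are given as a 3x3 rotation matrix whose columns are the frame's x, y, z axes.
In Python, from station import sense, cams, r gives the robot as it stands. The module is installed in compiled form; this text tells all that it offers.
- The arm moves only by the tool step_arm, never from a script. Its argument "targets" is text: rows parted by semicolons, each of 4 numbers parted by spaces: the shift along the tool's x, y, z in cm, then the turn about the tool's z in degrees. In form: x y z turn; .... A call has 1 to 12 rows; each row shifts and turns the commanded pose from where the row before left it, along the tool's axes as they then stand; what a row does not reach is not made up. A row lasts 1/12 s, in which the tool goes at most 41.7 mm and 7.16 degrees, less where a joint would pass 70% of its speed; a pose out of reach is approached as far as the arm can. A call with a gripper value outside its range is refused whole. "claw" is the finger opening in cm, from 0 to 8.7, set as the call begins (left out, the last holds). The fingers move at their own pace and stop on an object; the grip force is fixed at half the most. Time passes only in rows, so rows that do not move let the fingers close. It gives the time, the measured TCP pose, the force, the opening and the grip force at its end, in the units of the state.
- sense(): the state, without advancing time (a new reading comes with each control period).
- cams.capture(name): name is "side" or "top"; returns a dict with "frame" (480x640x3 uint8, blue, green, red), "vertical_fov" (degrees; the focal length in pixels is half the picture's height over the tangent of half this angle, whatever the lens; pixels are square), "cx", "cy" (the principal point, pixels), "dist_coeffs" ([k1, k2, p1, p2, k3] as OpenCV has them; the pictures are not rectified), "eye" and "rotation" of the camera in the world. Camera axes: x right, y down, z forward; pixel columns grow to the right and rows downward; lengths in m; the calibration is good to about 2 mm. A picture is of the moment at which its call begins. There is no depth.
- r.finish_job(): hands the job in; it is judged then, once.
The state is a dict: "time_s": time; "joints": joint angles; "joint_velocities": joint speeds; "effort": joint torques, N m; "tcp_pos": TCP position; "ee_rot": TCP orientation; "wrist_force": force on the tool from outside, world axes, zero at the start; "moment": the same for the moment, N m; "gripper_width": opening from 0.0 (shut) to 1.0 (fully open); "gripper_force": force on a finger pad.
Only numpy, scipy, OpenCV 4.12 (cv2) and the standard library are available. Lean on these libraries where they do the work, as an engineer would, in place of code of your own. Each camera call takes 0.05 s, during which the arm holds its last target. There are 200 camera calls.

## Task

The drill in the small collet chuck is due for changing: take the chuck with the thin drill bit out of the wooden rack, set it upright and fully home in the socket of the bench fixture, and leave it locked there by the fixture's bolt so that its nut can be undone. The black push-push button alternates the bolt between locked and open at each full press and comes back up to the same height either way, so feel with a light touch which state it is in: the bolt must be open before the chuck can go in, and out in the chuck's groove when you let go. Press and seat gently, never force anything against the bolt or the stops, and leave the other things where they are.

Things in the scene. Friction and masses are not known exactly. Their poses are not given: they have to be found in the camera images.
- fixture: Chuck-changing fixture, fixed: grey base plate 156 (x) x 86 (y) x 10 mm, origin at the centre of its underside, z up, x from socket to button. On it a steel block 50 x 50 mm centred at x = -34 mm with the socket (its top, the deck, is 46 mm above the worktop) and the aluminium lock head at x = +34 mm; a 19 mm tube joins them 28 mm up. The deck is free on both y sides of the socket.
- socket_mouth (a point): Centre of the socket's mouth on the deck, 46 mm above the worktop. Blind round bore 17.2 mm wide, 32 mm deep, 1.5 mm chamfer. When locked, a 4 mm bolt stands about 5 mm into the bore from the button's side, 18 mm below the deck; a chuck lowered in then stops on it with its flange 14 mm above the deck.
- lock_head: Lock head of the fixture, block 56 (x) x 48 (y) mm, top 52 mm above the worktop, with button and bolt; origin on the worktop under the button, axes as the fixture's. A steady press to 10.5 mm or more (7 to 10 N, 10 to 14 N with a chuck in the socket), held 0.1 s and let up fully, changes the state; one that stops before 8.8 mm does not. From 10 mm a rubber stop adds 4.5 N per mm.
- button_top (a point): Centre of the top of the round black button (26 mm wide, pressed straight down) as it rests in both states, 68 mm above the worktop; this point does not move with it. OPEN (bolt in): it resists with about 3 N within the first millimetre, 4 to 6 N on the way. LOCKED (bolt out): it gives under less than 1.5 N for the first 8 mm, only then resists with 3 N and more.
- drill_chuck: Steel collet chuck, 84 mm tall, about 0.14 kg, upright; origin at the centre of its underside, z up. From below: shank 16 mm wide, 30 mm long, groove 9 to 15 mm up, 1.2 mm taper at the foot; flange 30 mm wide to 35 mm; neck 24 mm wide to 50 mm; dark slotted round nut 26 mm wide to 64 mm; thin (3 mm) drill bit to 84 mm. It stands in any one of the rack's three holes, flange on the rack's top.
- chuck_nut (a point): Centre of the chuck's nut, the place to grip (26 mm wide, round), 57 mm above the shank's underside and 27 mm above the underside of the flange. In the rack it is 67 mm above the worktop; fully home in the socket 73 mm. The shank lifts clear of its hole after 30 mm.
- rack: Light wooden rack, fixed, 54 (x) x 176 (y) x 40 mm, origin at the centre of its underside; three holes 19 mm wide and 34 mm deep at y = -58, 0 and +58 mm. The free sides to grip from are its x sides. Farther left (y about 0.25 to 0.55 m) stands a lens-edging machine over 0.3 m tall: swing clear of it.
- cone_arbor: Arbor with a grey felt polishing cone, 72 mm tall, in another rack hole; leave it.
- wheel_arbor: Arbor with a flat black rubber wheel 31 mm wide, 59 mm tall, in another rack hole; leave it.
- loupe: Black loupe, 38 mm wide, 30 mm tall; leave it.
- lens: Clear demo lens 56 x 61 x 5 mm lying on the worktop; leave it.
- parts_jar: Small jar with a black cap, 37 mm wide, 50 mm tall; leave it.

How it is judged (in metres and radians):
At the end, for the whole second after the job is handed in: The drill chuck stands upright (within 0.06 rad) and still in the fixture's socket, its axis within 4 mm of the socket's and its flange down on the deck (within 2 mm), and the lock bolt of the lock head presses into its groove (more than 1.5 N) (horizontal distance between chuck_nut and socket_mouth below 0.004 m and z of chuck_nut in the frame of socket_mouth between 0.025 and 0.029 m and angle between drill_chuck's own z axis and vertical below 0.06 rad and contact force between drill_chuck and lock_head above 1.5 N and linear speed of drill_chuck below 0.01 m/s); the robot touches nothing.
It fails at once if the robot presses on the fixture or its button with more than 40 N (contact force between any of the fingers, the arm and fixture above 40 N).
It fails at once if the chuck is forced against the fixture (socket, bolt or deck) with more than 60 N (contact force between drill_chuck and fixture above 60 N).
It fails at once if another thing is moved by more than 25 mm (distance of any of cone_arbor, wheel_arbor, loupe, lens, parts_jar from where it was at the start of the episode above 0.025 m).
It also fails if it takes over 72 s, if anything falls off the work surface, if the arm or the gripper's body presses on something with over 40 N, if the wrist force passes 120 N, or if a joint passes its speed limit or range.

## Working session

There is one attempt and no reset: what is moved stays moved. The work goes in short steps, Python scripts to look and compute and a tool call to move; the robot and the scene stay as the last step left them, time stands still between calls to the robot, and variables do not carry over. Pictures are saved under pics/ and viewed, at most 10 in all, crops included, and the job is handed in when it is done.

Besides the shell and the picture viewer there is one more tool, called after "Request:" as name(argument=value, ...) on one line, values as JSON. step_arm: Moves the arm, as the interface text tells. Its arguments: {"type":"object","properties":{"targets":{"type":"string"},"claw":{"type":"number"}},"required":["targets"]}

```bash
mkdir -p pics; cat > h.py <<'E'
import numpy as np, cv2
from station import sense, cams, r
def cap(n,f):
    c=cams.capture(n); cv2.imwrite('pics/'+f,c['frame']); return c
def K(c):
    f=240/np.tan(np.radians(c['vertical_fov'])/2)
    return np.array([[f,0,c['cx']],[0,f,c['cy']],[0,0,1.]])
def ray(c,u,v):
    p=cv2.undistortPoints(np.array([[[u,v]]],float),K(c),np.array(c['dist_coeffs'],float))[0,0]
    return np.array(c['eye']),np.array(c['rotation'])@np.array([p[0],p[1],1])
def atz(c,u,v,z):
    e,d=ray(c,u,v); return (e+d*(z-e[2])/d[2]).round(4)
def proj(c,P):
    R=np.array(c['rotation']); e=np.array(c['eye'])
    return cv2.projectPoints(np.array(P,float).reshape(-1,3),cv2.Rodrigues(R.T)[0],-R.T@e,K(c),np.array(c['dist_coeffs'],float))[0].reshape(-1,2).round(1)
E
python3 - <<'E'
from h import *
import pickle
for n in('top','side'):
    c=cap(n,n+'0.png'); pickle.dump(c,open(n+'0.pkl','wb')); print(n,c['eye'],c['vertical_fov'],np.array(c['rotation']).round(3).tolist())
s=sense(); print(s)
E
```

```text
top [ 0.42344499 -0.03899087  1.10162367] 50.457022114325625 [[-0.012, -0.995, 0.095], [-1.0, 0.012, 0.003], [-0.004, -0.095, -0.995]]
side [0.37105438 0.76829809 0.40360311] 56.54349425528939 [[-0.978, -0.087, 0.189], [-0.207, 0.334, -0.919], [0.017, -0.938, -0.345]]
{'time_s': 0.1, 'joints': array([-5.30218513e+01,  2.20872153e+01,  3.87400798e-01, -2.49955269e-02,
       -6.84119249e+01, -1.48169533e+01]), 'joint_velocities': array([ 0.00180143, -0.09869991,  0.23200788,  0.13004683,  0.03202334,
        0.03063076]), 'effort': array([-4.77386002e-04, -3.91690993e+01,  1.87934178e+01,  4.23178867e+00,
        1.34634983e-02, -6.97033829e-05]), 'tcp_pos': array([ 0.23557102, -0.57831935,  0.22155935]), 'ee_rot': array([[-9.26186911e-01, -3.77063767e-01, -8.48996526e-04],
       [-3.77064708e-01,  9.26185165e-01,  1.80194046e-03],
       [ 1.06881529e-04,  1.98906030e-03, -9.99998016e-01]]), 'wrist_force': array([-0.22265947, -0.65482311, -0.12444483]), 'moment': array([ 0.00248505,  0.06666328, -0.02548901]), 'gripper_force': 0.0, 'gripper_width': 1.0024615855101564}
```

View pics/top0.png

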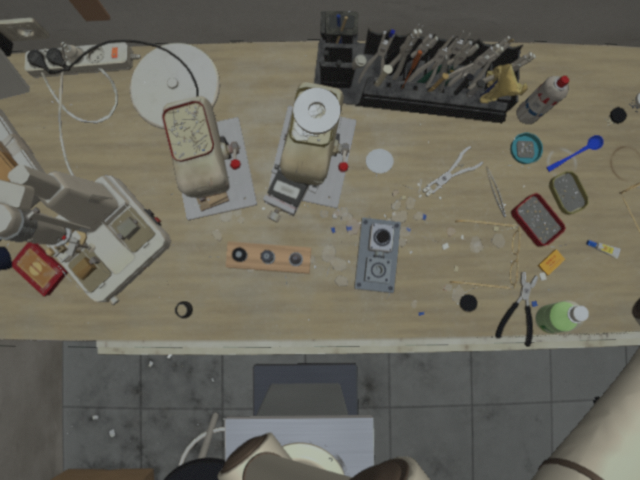

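View pics/side0.png

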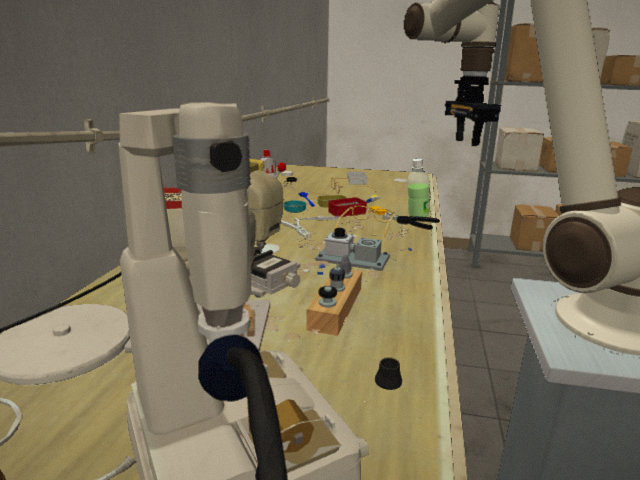

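The top view shows the rack at about (268,258) with three tools at (239,254), (267,257) and (295,258). The fixture is at (378,255), with the button at (382,235) and the socket at (379,268). The side view is partly blocked by the machine. I'll enlarge both areas.

```bash
python3 - <<'E'
import cv2,numpy as np
t=cv2.imread('pics/top0.png'); s=cv2.imread('pics/side0.png')
a=cv2.resize(t[210:300,220:410],None,fx=4.2,fy=4.2,interpolation=cv2.INTER_CUBIC)[:,:798]
b=cv2.resize(s[220:340,290:400],None,fx=4,fy=4,interpolation=cv2.INTER_CUBIC)
cv2.imwrite('pics/topc.png',a); cv2.imwrite('pics/sidec.png',b)
E
```

```text
(no output)
```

View pics/topc.png

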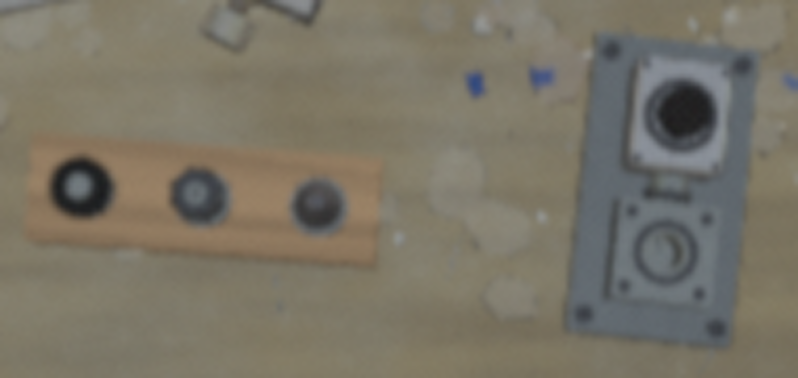

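View pics/sidec.png

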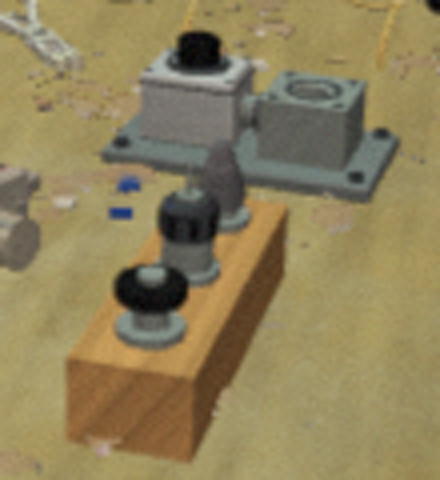

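The chuck, with its slotted nut and thin bit, is in the middle hole. The felt cone is nearest the fixture and the rubber wheel is at the far end. Next I fit the poses from the corners.

```bash
python3 - <<'E'
from h import *
import pickle
from scipy.optimize import least_squares
c=pickle.load(open('top0.pkl','rb')); d=pickle.load(open('side0.pkl','rb'))
T=lambda p:[(p[0]+.5)/4.2-.5+220,(p[1]+.5)/4.2-.5+210]
S=lambda p:[(p[0]+.5)/4-.5+290,(p[1]+.5)/4-.5+220]
def fit(name,mt,pt,ms,ps,x0):
    def W(x,m):
        m=np.array(m,float); C,s=np.cos(x[2]),np.sin(x[2])
        return np.c_[x[0]+C*m[:,0]-s*m[:,1],x[1]+s*m[:,0]+C*m[:,1],m[:,2]]
    def f(x,full=False):
        a=proj(c,W(x,mt))-np.array([T(p) for p in pt]); b=proj(d,W(x,ms))-np.array([S(p) for p in ps])
        if full: print(a.round(1).tolist(),b.round(1).tolist())
        return np.r_[a.ravel(),b.ravel()]
    q=least_squares(f,x0,diff_step=1e-3,loss='soft_l1',x_scale=[.1,.1,.1]); x=q.x
    # proj rounded to .1px: diff_step handles it
    print(name,x[:2].round(4),np.degrees(x[2]).round(2)); f(x,True); return x,W
x,W=fit('fix',[(.078,.043,.01),(.078,-.043,.01),(-.078,-.043,.01),(-.078,.043,.01),(-.034,0,.046),(.034,0,.068)],
 [(598,34),(758,50),(730,346),(566,328),(665,252),(687,107)],
 [(.034,0,.068),(-.034,0,.046)],[(200,42),(313,90)],[.43,-.15,0.])
print('socket,button',W(x,[(-.034,0,.046),(.034,0,.068)]).round(4).tolist())
x,W=fit('rack',[(.027,.088,.04),(.027,-.088,.04),(-.027,-.088,.04),(-.027,.088,.04),(0,0,.074)],
 [(32,135),(382,160),(376,264),(27,240),(199,193)],
 [(-.027,-.088,.04),(-.027,.088,.04),(.027,.088,.04),(0,0,.074)],[(288,207),(192,378),(67,358),(190,206)],[.43,.08,0.])
print('chuck',W(x,[(0,0,.067)]).round(4).tolist())
print(atz(c,*T((199,193)),.074), 'nut');print(atz(d,*S((190,206)),.074))
R=sense()['ee_rot']; print('tool y heading',np.degrees(np.arctan2(R[1,1],R[0,1])))
E
```

```text
fix [ 0.499  -0.1754] 0.0
[[-5.0, 1.1], [-3.5, -3.1], [5.1, -1.3], [4.0, 3.5], [2.2, 0.1], [-2.4, 0.9]] [[-1.0, -1.3], [0.0, -1.6]]
socket,button [[0.465, -0.1754, 0.046], [0.533, -0.1754, 0.068]]
rack [0.4988 0.0011] 0.0
[[25.8, 0.5], [26.4, -6.4], [28.3, -5.4], [27.1, 1.2], [27.4, -2.1]] [[-2.1, -13.8], [8.0, -17.7], [8.7, -16.2], [2.7, -13.8]]
chuck [[0.4988, 0.0011, 0.067]]
[0.4952 0.0566 0.074 ] nut
[0.4924 0.0634 0.074 ]
tool y heading 112.15196994556382
```

```bash
sed -i 's/reshape(-1,2).round(1)/reshape(-1,2)/' h.py; python3 - <<'E'
from h import *
import pickle
from scipy.optimize import least_squares
c=pickle.load(open('top0.pkl','rb')); d=pickle.load(open('side0.pkl','rb'))
T=lambda p:[(p[0]+.5)/4.2-.5+220,(p[1]+.5)/4.2-.5+210]
S=lambda p:[(p[0]+.5)/4-.5+290,(p[1]+.5)/4-.5+220]
def fit(name,mt,pt,ms,ps,x0):
    def W(x,m):
        m=np.array(m,float); C,s=np.cos(x[2]),np.sin(x[2])
        return np.c_[x[0]+C*m[:,0]-s*m[:,1],x[1]+s*m[:,0]+C*m[:,1],m[:,2]]
    def f(x,full=False):
        a=proj(c,W(x,mt))-np.array([T(p) for p in pt]); b=proj(d,W(x,ms))-np.array([S(p) for p in ps])
        if full: print(a.round(1).tolist(),b.round(1).tolist())
        return np.r_[a.ravel(),b.ravel()]
    x=least_squares(f,x0).x
    print(name,x[:2].round(4),np.degrees(x[2]).round(2)); f(x,True); return x,W
x,W=fit('fix',[(.078,.043,.01),(.078,-.043,.01),(-.078,-.043,.01),(-.078,.043,.01),(-.034,0,.046),(.034,0,.068)],
 [(598,34),(758,50),(730,346),(566,328),(665,252),(687,107)],
 [(.034,0,.068),(-.034,0,.046)],[(200,42),(313,90)],[.43,-.15,0.1])
print('socket,button',W(x,[(-.034,0,.046),(.034,0,.068)]).round(4).tolist())
x,W=fit('rack',[(.027,.088,.04),(.027,-.088,.04),(-.027,-.088,.04),(-.027,.088,.04),(0,0,.074)],
 [(32,135),(382,160),(376,264),(27,240),(199,193)],
 [(-.027,-.088,.04),(-.027,.088,.04),(.027,.088,.04),(0,0,.074)],[(288,207),(192,378),(67,358),(190,206)],[.43,.08,0.1])
print('chuck',W(x,[(0,0,.067)]).round(4).tolist())
E
```

```text
fix [ 0.499  -0.1751] -7.09
[[-0.6, -1.1], [0.7, -0.5], [0.3, 0.9], [-0.5, 0.8], [0.0, -0.1], [-0.5, 0.9]] [[-0.6, -1.8], [-0.3, -0.9]]
socket,button [[0.4653, -0.1709, 0.046], [0.5327, -0.1793, 0.068]]
rack [0.494  0.0583] -4.7
[[-0.2, -0.2], [0.0, -0.4], [-0.4, 0.7], [-1.2, 0.4], [-0.9, 0.6]] [[-0.2, -1.6], [0.4, -1.0], [-0.2, -1.3], [-0.4, -1.3]]
chuck [[0.494, 0.0583, 0.067]]
```

Request:
step_arm(targets="-3.4 2.05 0 0;-3.4 2.05 0 0;-3.4 2.05 0 0;-3.4 2.05 0 0;-3.4 2.05 0 0;-3.4 2.05 0 0;-3.4 2.05 0 0;-3.4 2.05 0 0;-3.4 2.05 0 0;-3.4 2.05 0 0;-3.4 2.05 0 0;-3.4 2.05 0 0", claw=0)

```text
time_s: 1.1
tcp_pos: [0.5214, -0.1951, 0.2223]
ee_rot: [[-0.926, -0.377, -0.001], [-0.377, 0.926, 0.0], [0.0, 0.0, -1.0]]
wrist_force: [1.7, -0.9, -0.3]
gripper_width: 0.174
gripper_force: 0.0
```

Request:
step_arm(targets="-1.7 1.1 0 0;0 0 3 0;0 0 3 0;0 0 3 0;0 0 2 0;0 0 1 0;0 0 0.6 0;0 0 0 0")

```text
time_s: 1.77
tcp_pos: [0.5321, -0.1805, 0.0957]
ee_rot: [[-0.926, -0.377, -0.002], [-0.377, 0.926, 0.0], [0.002, 0.001, -1.0]]
wrist_force: [-0.3, 0.9, -0.5]
gripper_width: 0.006
gripper_force: 0.0
```

```bash
python3 - <<'E'
from h import *
c=cap('top','t1.png');d=cap('side','s1.png')
s=sense();print(s['tcp_pos'],s['wrist_force'])
a=cv2.resize(c['frame'][195:295,330:430],None,fx=4,fy=4,interpolation=cv2.INTER_CUBIC)
b=cv2.resize(d['frame'][190:290,300:400],None,fx=4,fy=4,interpolation=cv2.INTER_CUBIC)
cv2.imwrite('pics/m1.png',np.hstack([a,b]))
E
```

```text
[ 0.53336669 -0.18069584  0.0976671 ] [-0.50710774 -0.99352387 -0.37776891]
```

View pics/m1.png

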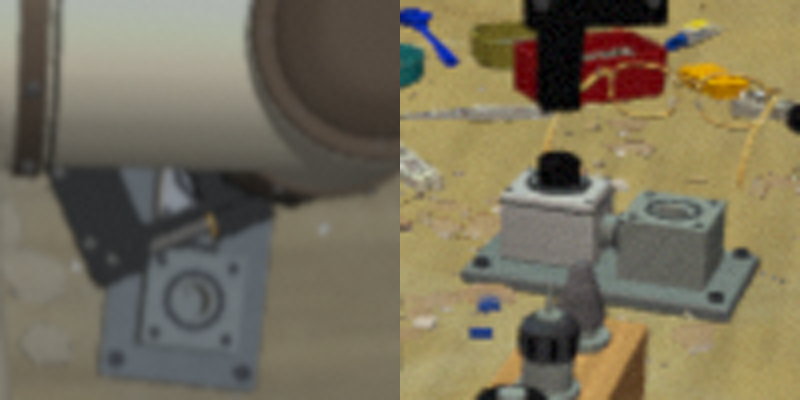

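The fingers are centred over the button: in the side crop they sit at (560,100), above the button at (558,165). I'll lower them for the light touch.

Request:
step_arm(targets="0 0 1 0;0 0 0.8 0;0 0 0.5 0;0 0 0.2 0;0 0 0 0;0 0 0 0")

```text
time_s: 2.37
tcp_pos: [0.5325, -0.1805, 0.0715]
ee_rot: [[-0.926, -0.377, -0.0], [-0.377, 0.926, -0.0], [0.0, -0.0, -1.0]]
wrist_force: [-0.2, -0.4, 0.2]
gripper_width: 0.007
gripper_force: 0.0
```

Request:
step_arm(targets="0 0 0.2 0;0 0 0.2 0;0 0 0.2 0;0 0 0.1 0;0 0 0 0;0 0 0 0")

```text
time_s: 2.87
tcp_pos: [0.5326, -0.1805, 0.0646]
ee_rot: [[-0.926, -0.377, 0.0], [-0.377, 0.926, -0.0], [-0.0, -0.0, -1.0]]
wrist_force: [0.0, -0.5, 1.0]
gripper_width: 0.006
gripper_force: 0.3
```

Request:
step_arm(targets="0 0 0.1 0;0 0 0.15 0;0 0 0 0;0 0 0 0")

```text
time_s: 3.2
tcp_pos: [0.5324, -0.1804, 0.062]
ee_rot: [[-0.926, -0.377, -0.0], [-0.377, 0.926, 0.0], [0.0, 0.0, -1.0]]
wrist_force: [0.2, -0.1, 0.7]
gripper_width: 0.006
gripper_force: 0.4
```

Request:
step_arm(targets="0 0 0.2 0;0 0 0.2 0;0 0 0 0;0 0 0 0")

```text
time_s: 3.53
tcp_pos: [0.5325, -0.1805, 0.0586]
ee_rot: [[-0.926, -0.378, 0.0], [-0.378, 0.926, -0.0], [-0.0, -0.0, -1.0]]
wrist_force: [-1.1, 0.6, 4.8]
gripper_width: 0.005
gripper_force: 2.6
```

It gave under less than 1.5 N to beyond 6 mm and only then resisted, so the bolt is LOCKED. I'll complete this press to open it.

Request:
step_arm(targets="0 0 0.1 0;0 0 0.08 0;0 0 0 0;0 0 0 0")

```text
time_s: 3.87
tcp_pos: [0.5325, -0.1805, 0.0574]
ee_rot: [[-0.926, -0.378, 0.0], [-0.378, 0.926, -0.0], [-0.0, -0.001, -1.0]]
wrist_force: [-2.2, 1.8, 7.7]
gripper_width: 0.005
gripper_force: 4.3
```

Request:
step_arm(targets="0 0 0.08 0;0 0 0 0;0 0 0 0")

```text
time_s: 4.12
tcp_pos: [0.5326, -0.1805, 0.057]
ee_rot: [[-0.926, -0.378, 0.0], [-0.378, 0.926, -0.0], [-0.0, -0.001, -1.0]]
wrist_force: [-2.5, 2.2, 10.9]
gripper_width: 0.001
gripper_force: 5.2
```

Request:
step_arm(targets="0 0 -0.5 0;0 0 -0.6 0;0 0 -0.3 0;0 0 0 0;0 0 0 0")

```text
time_s: 4.53
tcp_pos: [0.5321, -0.1804, 0.0692]
ee_rot: [[-0.926, -0.377, -0.0], [-0.377, 0.926, 0.0], [0.0, 0.0, -1.0]]
wrist_force: [-0.0, -0.1, -0.4]
gripper_width: 0.008
gripper_force: 0.0
```

Request:
step_arm(targets="0 0 0.2 0;0 0 0.2 0;0 0 0 0;0 0 0 0")

```text
time_s: 4.87
tcp_pos: [0.5323, -0.1805, 0.0653]
ee_rot: [[-0.926, -0.377, -0.001], [-0.377, 0.926, -0.0], [0.001, 0.0, -1.0]]
wrist_force: [-0.8, 0.3, 3.9]
gripper_width: 0.007
gripper_force: 1.9
```

The button resists 3.9 N within 3 mm, so the bolt is OPEN. Now I lift and go to the rack.

Request:
step_arm(targets="0 0 -3 0;0 0 -4 0;0 0 -4 0;-0.9 3.92 0 0;-0.9 3.92 0 0;-0.9 3.92 0 0;-0.9 3.92 0 0;-0.9 3.92 0 0;-0.9 3.92 0 0;0 0 0 -7;0 0 0 -7;0 0 0 -7", claw=6)

```text
time_s: 5.87
tcp_pos: [0.4933, 0.0589, 0.1749]
ee_rot: [[-0.724, -0.69, -0.001], [-0.69, 0.724, 0.0], [0.001, 0.001, -1.0]]
wrist_force: [0.4, -0.2, 0.5]
gripper_width: 0.682
gripper_force: 0.0
```

Request:
step_arm(targets="0 0 0 -7;0 0 0 -7;0 0 0 -7;0 0 0 -7;0 0 0 -7;0 0 0 -7;0 0 0 0;0 0 0 0")

```text
time_s: 6.53
tcp_pos: [0.4935, 0.0577, 0.175]
ee_rot: [[-0.088, -0.996, -0.001], [-0.996, 0.088, -0.0], [0.0, 0.001, -1.0]]
wrist_force: [0.4, -0.5, -0.3]
gripper_width: 0.689
gripper_force: 0.0
```

```bash
python3 - <<'E'
from h import *
c=cap('top','t2.png');d=cap('side','s2.png')
s=sense();print(s['tcp_pos'],s['wrist_force'],s['joints'].round(1),s['ee_rot'].round(3).tolist())
cv2.imwrite('pics/m2.png',cv2.resize(d['frame'][160:340,270:410],None,fx=3.3,fy=3.3,interpolation=cv2.INTER_CUBIC))
E
```

```text
[0.49356708 0.05770006 0.17513621] [ 0.4718709   0.02319014 -0.39116836] [ 25.4  12.1 -21.2  -0.  -56.8 -30.4] [[-0.087, -0.996, -0.001], [-0.996, 0.087, -0.0], [0.0, 0.001, -1.0]]
```

View pics/m2.png

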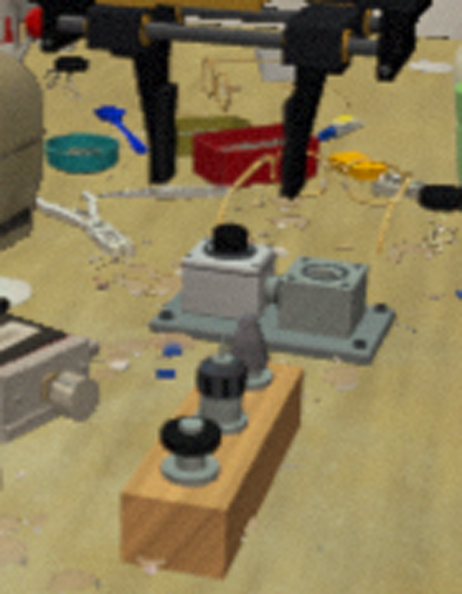

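The open fingers straddle the chuck in x, with the fingertips at (160,180) and (295,190) and the nut at (222,378). Descending to grip.

Request:
step_arm(targets="-0.06 -0.03 3.5 0;0 0 3.5 0;0 0 3 0;0 0 1.5 0;0 0 0.8 0;0 0 0.4 0;0 0 0 0;0 0 0 0")

```text
time_s: 7.3
tcp_pos: [0.495, 0.0586, 0.0494]
ee_rot: [[-0.085, -0.996, 0.002], [-0.996, 0.085, 0.001], [-0.001, -0.002, -1.0]]
wrist_force: [0.5, -1.0, -0.4]
gripper_width: 0.689
gripper_force: 0.0
```

Request:
step_arm(targets="0 0 0 0;0 0 0 0;0 0 0 0;0 0 0 0;0 0 0 0;0 0 0 0;0 0 0 0;0 0 0 0", claw=1.5)

```text
time_s: 7.97
tcp_pos: [0.4938, 0.0583, 0.0486]
ee_rot: [[-0.084, -0.996, -0.001], [-0.996, 0.084, -0.0], [0.0, 0.001, -1.0]]
wrist_force: [-1.4, 0.7, 2.2]
gripper_width: 0.28
gripper_force: 30.0
```

Request:
step_arm(targets="0 0 -0.5 0;0 0 -1 0;0 0 -1 0;0 0 -1.5 0;0 0 -2 0;0 0 -2 0;0 0 -2 0;0 0 -1 0;0 0 0 0;0 0 0 0")

```text
time_s: 8.8
tcp_pos: [0.4938, 0.0584, 0.1585]
ee_rot: [[-0.085, -0.996, 0.0], [-0.996, 0.085, 0.001], [-0.001, -0.0, -1.0]]
wrist_force: [-0.6, 0.4, -2.4]
gripper_width: 0.284
gripper_force: 30.0
```

```bash
python3 - <<'E'
from h import *
d=cap('side','s3.png')
s=sense();print(s['tcp_pos'],s['wrist_force'],s['gripper_width'],s['moment'])
cv2.imwrite('pics/m3.png',cv2.resize(d['frame'][140:340,270:410],None,fx=3,fy=3,interpolation=cv2.INTER_CUBIC))
E
```

```text
[0.49330169 0.05813011 0.15763463] [-0.14744033  0.11423206 -1.49462153] 0.2882873957601138 [0.00219882 0.09734114 0.01477862]
```

View pics/m3.png

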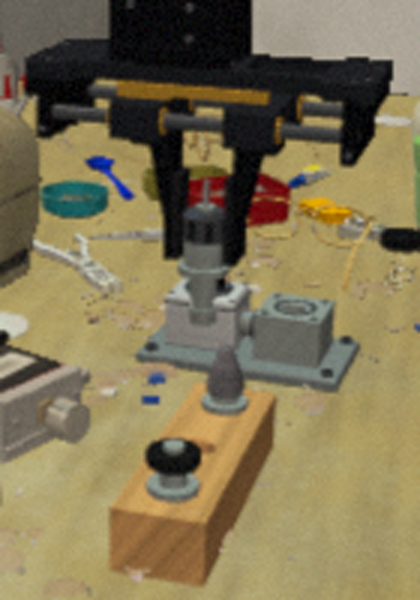

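The chuck is held upright and clear of the rack: nut at (205,225), flange at (203,270), fingers either side. I'll carry it over the socket and turn so the fingers close along the fixture's y.

Request:
step_arm(targets="2 0.15 0 0;3.8 0.15 0 0;3.8 0.15 0 0;3.8 0.15 0 0;3.8 0.15 0 0;3.8 0.1 0 0;2.1 0.05 0 0;0 0 0 6;0 0 0 6;0 0 0 6;0 0 0 6;0 0 0 6")

```text
time_s: 9.85
tcp_pos: [0.4645, -0.1712, 0.1567]
ee_rot: [[-0.576, -0.817, -0.003], [-0.817, 0.576, 0.0], [0.002, 0.003, -1.0]]
wrist_force: [0.4, 0.6, -1.7]
gripper_width: 0.283
gripper_force: 30.0
```

Request:
step_arm(targets="0 0 0 6;0 0 0 6;0 0 0 6;0 0 0 6;0 0 0 6;0 0 0 6;0 0 0 6;0 0 0 6;0 0 0 6;0 0 0 6;0 0 0 2;0 0 0 0")

```text
time_s: 10.85
tcp_pos: [0.4647, -0.171, 0.1569]
ee_rot: [[-0.993, 0.12, -0.003], [0.12, 0.993, 0.0], [0.003, 0.0, -1.0]]
wrist_force: [-0.1, 0.3, -2.4]
gripper_width: 0.284
gripper_force: 30.0
```

Request:
step_arm(targets="0 0 0 0;0 0 1 0;0 0 1 0;0 0 0.5 0;0 0 0 0;0 0 0 0")

```text
time_s: 11.35
tcp_pos: [0.4655, -0.1712, 0.1331]
ee_rot: [[-0.993, 0.119, -0.001], [0.119, 0.993, -0.0], [0.001, -0.0, -1.0]]
wrist_force: [0.4, -0.3, -1.0]
gripper_width: 0.288
gripper_force: 30.0
```

```bash
python3 - <<'E'
from h import *
c=cap('top','t4.png');d=cap('side','s4.png')
s=sense();p=s['tcp_pos'];print(p,s['wrist_force'],s['gripper_width'],s['ee_rot'].round(3).tolist())
O=np.array([300,160])
# predicted: socket mouth, and chuck axis points if centred under the TCP
pr=lambda P:((proj(d,P)-O)*5).round(0).tolist()
print('socket',pr([(.4653,-.1709,.046)]),'flange,nut top,bit top if centred',pr([(p[0],p[1],p[2]-.0086+h) for h in(0,.034,.054)]))
cv2.imwrite('pics/m4.png',cv2.resize(d['frame'][160:280,300:420],None,fx=5,fy=5,interpolation=cv2.INTER_CUBIC))
E
```

```text
[ 0.46603039 -0.17118024  0.13384976] [-0.14387258  0.47793193 -1.52352839] 0.2833518374534076 [[-0.993, 0.119, 0.001], [0.119, 0.993, -0.0], [-0.001, -0.0, -1.0]]
socket [[338.0, 406.0]] flange,nut top,bit top if centred [[345.0, 237.0], [349.0, 162.0], [352.0, 116.0]]
```

View pics/m4.png

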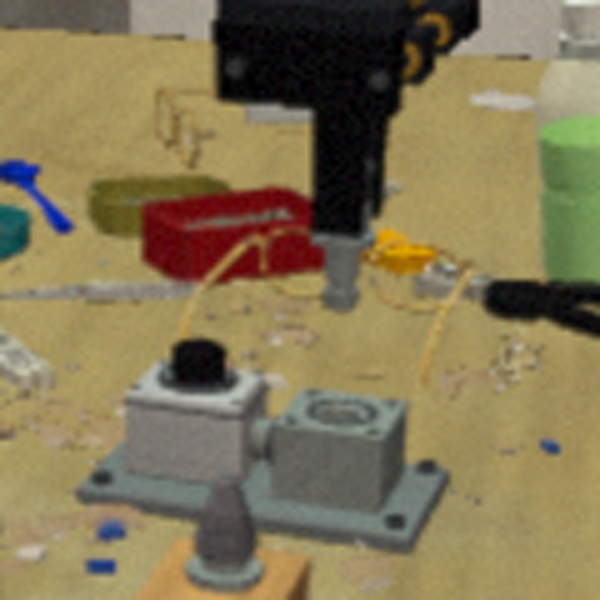

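The shank's foot is at about (341,305) and the socket mouth at about (342,411), 2-3 mm off at most. I'll go close above the mouth and take one closer look.

Request:
step_arm(targets="0 0 1.5 0;0 0 1.5 0;0 0 0.8 0;0 0 0.2 0;0 0 0 0;0 0 0 0")

```text
time_s: 11.95
tcp_pos: [0.4663, -0.1712, 0.0941]
ee_rot: [[-0.993, 0.119, 0.001], [0.119, 0.993, -0.0], [-0.001, -0.0, -1.0]]
wrist_force: [-0.0, 0.7, -2.0]
gripper_width: 0.283
gripper_force: 30.0
```

```bash
python3 - <<'E'
from h import *
d=cap('side','s5.png')
s=sense();p=s['tcp_pos'];print(p,s['wrist_force'])
a=cv2.imread('pics/s2.png'); O=np.array([340,210])
pr=lambda P:((proj(d,P)-O)*8+3.5).round(1).tolist()
print('model socket',pr([(.4653,-.1709,.046)]),'foot,flange if centred',pr([(p[0],p[1],p[2]-.0386),(p[0],p[1],p[2]-.0086)]))
print('px for 1cm x,y',[ (np.diff(proj(d,[(.465,-.171,.05),q]),axis=0)*8).round(1).tolist() for q in((.475,-.171,.05),(.465,-.161,.05))])
z=lambda i:cv2.resize(i[210:260,340:390],None,fx=8,fy=8,interpolation=cv2.INTER_CUBIC)
cv2.imwrite('pics/m5.png',np.hstack([z(d['frame']),z(a)]))
E
```

```text
[ 0.46635878 -0.17121336  0.09427657] [ 0.52756314  0.58314308 -1.88655131]
model socket [[224.0, 253.3]] foot,flange if centred [[222.1, 220.4], [227.5, 119.2]]
px for 1cm x,y [[[-35.4, -3.2]], [[-4.3, 12.3]]]
```

View pics/m5.png

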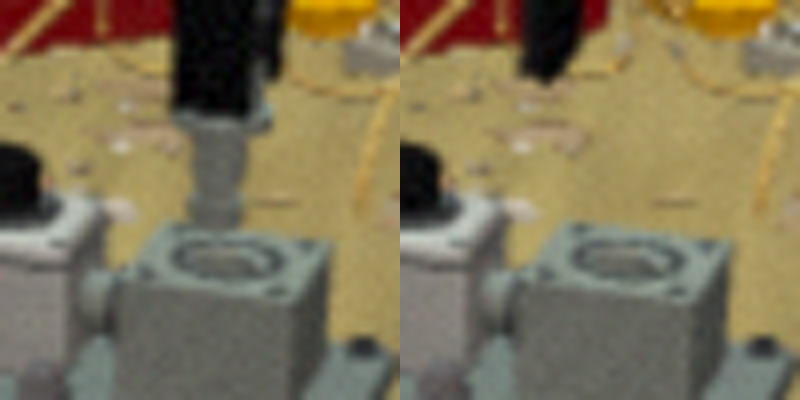

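The foot is centred at about u=216, 8 px per original pixel, and the mouth at about (229,262). So the chuck looks 3-4 mm too far in +x. I'll check that numerically with the difference image.

```bash
python3 - <<'E'
from h import *
a=cv2.imread('pics/s2.png').astype(int); b=cv2.imread('pics/s5.png').astype(int)
D=np.abs(a-b).sum(2)
for v in range(224,241): print(v,D[v,358:378].tolist())
g=a.sum(2)//3
print('mouth')
for v in range(237,248): print(v,g[v,358:380].tolist())
E
```

```text
224 [14, 17, 51, 136, 168, 148, 183, 232, 251, 260, 252, 313, 316, 176, 104, 101, 28, 8, 23, 6]
225 [3, 10, 13, 71, 136, 161, 128, 111, 111, 97, 110, 140, 183, 142, 136, 177, 37, 13, 4, 3]
226 [21, 8, 4, 14, 61, 90, 133, 130, 132, 109, 133, 146, 151, 148, 136, 107, 40, 16, 12, 7]
227 [11, 8, 18, 8, 7, 18, 130, 138, 149, 154, 150, 159, 141, 67, 24, 11, 4, 12, 3, 31]
228 [17, 5, 15, 7, 4, 25, 104, 158, 133, 125, 128, 145, 157, 40, 10, 5, 7, 14, 11, 8]
229 [15, 12, 11, 11, 10, 41, 118, 119, 125, 120, 149, 131, 155, 61, 8, 4, 17, 14, 3, 22]
230 [4, 4, 8, 4, 12, 57, 115, 134, 136, 110, 122, 155, 138, 52, 6, 23, 8, 4, 8, 19]
231 [5, 19, 17, 3, 17, 34, 100, 118, 128, 115, 116, 146, 122, 25, 6, 11, 14, 6, 8, 10]
232 [9, 8, 14, 12, 10, 21, 92, 113, 117, 117, 121, 146, 84, 16, 10, 14, 7, 15, 28, 17]
233 [26, 7, 4, 16, 9, 13, 74, 135, 125, 113, 114, 103, 38, 5, 6, 7, 8, 26, 12, 13]
234 [5, 20, 4, 3, 8, 44, 95, 112, 127, 123, 109, 94, 42, 11, 9, 15, 6, 10, 8, 8]
235 [6, 16, 13, 4, 7, 73, 121, 114, 116, 110, 100, 108, 53, 16, 9, 10, 6, 11, 3, 15]
236 [17, 5, 12, 6, 10, 82, 142, 136, 130, 117, 122
[... 881 characters left out ...]
38, 125, 110, 93, 101, 130, 146, 134, 117, 137]
242 [138, 144, 140, 106, 87, 104, 103, 98, 105, 103, 104, 102, 103, 129, 138, 118, 79, 102, 142, 152, 143, 138]
243 [115, 135, 141, 127, 100, 94, 100, 102, 101, 96, 98, 92, 84, 89, 117, 102, 88, 120, 147, 147, 145, 109]
244 [93, 114, 137, 142, 145, 136, 114, 96, 97, 91, 95, 98, 92, 88, 92, 112, 116, 137, 146, 146, 127, 86]
245 [110, 120, 127, 126, 130, 143, 140, 140, 142, 126, 123, 118, 127, 138, 147, 136, 123, 131, 140, 136, 103, 70]
246 [96, 93, 100, 102, 104, 113, 112, 115, 116, 126, 127, 137, 141, 140, 136, 111, 90, 104, 131, 108, 78, 67]
247 [93, 98, 97, 94, 97, 101, 101, 96, 100, 96, 100, 97, 104, 106, 119, 112, 127, 126, 117, 88, 67, 62]
```

Measured relative to the mouth, the chuck needs about -4 mm in x, which is +0.4 cm along the tool's x. Correct that, then lower gently.

Request:
step_arm(targets="0.4 0 0 0;0 0 0.4 0;0 0 0.3 0;0 0 0.2 0;0 0 0.1 0;0 0 0 0;0 0 0 0")

```text
time_s: 12.58
tcp_pos: [0.4617, -0.1706, 0.0833]
ee_rot: [[-0.993, 0.119, -0.0], [0.119, 0.993, -0.0], [0.0, -0.0, -1.0]]
wrist_force: [0.2, -0.6, -1.4]
gripper_width: 0.286
gripper_force: 30.0
```

Request:
step_arm(targets="0 0 0.1 0;0 0 0.1 0;0 0 0.1 0;0 0 0 0;0 0 0 0")

```text
time_s: 13.0
tcp_pos: [0.4623, -0.1705, 0.0809]
ee_rot: [[-0.993, 0.119, 0.001], [0.119, 0.993, -0.0], [-0.001, 0.0, -1.0]]
wrist_force: [-0.5, 1.8, 1.4]
gripper_width: 0.285
gripper_force: 30.0
```

There's light contact with a push toward +y, as expected on the chamfer. I'll ease that way and go on.

Request:
step_arm(targets="0 0.08 0 0;0 0 0 0;0 0 0 0")

```text
time_s: 13.25
tcp_pos: [0.4614, -0.1698, 0.0801]
ee_rot: [[-0.993, 0.119, -0.001], [0.119, 0.993, 0.0], [0.001, 0.0, -1.0]]
wrist_force: [-0.1, 0.9, -0.0]
gripper_width: 0.285
gripper_force: 30.0
```

Request:
step_arm(targets="0 0 0.1 0;0 0 0 0;0 0 0 0")

```text
time_s: 13.5
tcp_pos: [0.4615, -0.1698, 0.0791]
ee_rot: [[-0.993, 0.119, -0.001], [0.119, 0.993, 0.0], [0.001, 0.0, -1.0]]
wrist_force: [0.7, 1.6, -1.8]
gripper_width: 0.284
gripper_force: 30.0
```

Force is falling, so the chuck is entering. I'll ease another 0.5 mm toward +y and continue.

Request:
step_arm(targets="0 0.06 0.05 0;0 0 0.1 0;0 0 0.1 0;0 0 0 0;0 0 0 0")

```text
time_s: 13.92
tcp_pos: [0.4617, -0.1693, 0.0768]
ee_rot: [[-0.993, 0.119, -0.0], [0.119, 0.993, -0.0], [0.0, -0.0, -1.0]]
wrist_force: [-1.2, -0.2, -2.0]
gripper_width: 0.287
gripper_force: 30.0
```

Request:
step_arm(targets="0 0 0.1 0;0 0 0.1 0;0 0 0.1 0;0 0 0 0;0 0 0 0")

```text
time_s: 14.33
tcp_pos: [0.4617, -0.1693, 0.0738]
ee_rot: [[-0.993, 0.119, -0.0], [0.119, 0.993, -0.0], [0.0, -0.0, -1.0]]
wrist_force: [0.2, -0.2, -1.9]
gripper_width: 0.281
gripper_force: 30.0
```

It's in the bore with no side force. Continue down.

Request:
step_arm(targets="0 0 0.2 0;0 0 0.2 0;0 0 0.2 0;0 0 0.2 0;0 0 0.1 0;0 0 0 0;0 0 0 0")

```text
time_s: 14.92
tcp_pos: [0.4618, -0.1692, 0.0649]
ee_rot: [[-0.993, 0.119, -0.0], [0.119, 0.993, -0.0], [0.0, -0.0, -1.0]]
wrist_force: [1.2, 0.7, -1.4]
gripper_width: 0.283
gripper_force: 30.0
```

Request:
step_arm(targets="0 0 0.2 0;0 0 0.2 0;0 0 0.1 0;0 0 0 0;0 0 0 0")

```text
time_s: 15.33
tcp_pos: [0.4617, -0.1693, 0.0598]
ee_rot: [[-0.993, 0.119, -0.0], [0.119, 0.993, -0.0], [0.0, -0.0, -1.0]]
wrist_force: [0.3, 0.4, -1.5]
gripper_width: 0.285
gripper_force: 30.0
```

Past the bolt's height, so the bolt is open. Now I feel for the deck.

Request:
step_arm(targets="0 0 0.15 0;0 0 0.1 0;0 0 0.1 0;0 0 0 0;0 0 0 0")

```text
time_s: 15.75
tcp_pos: [0.4618, -0.1692, 0.0564]
ee_rot: [[-0.993, 0.119, -0.0], [0.119, 0.993, 0.0], [0.0, -0.0, -1.0]]
wrist_force: [0.3, 0.6, -2.5]
gripper_width: 0.288
gripper_force: 30.0
```

Request:
step_arm(targets="0 0 0.08 0;0 0 0.05 0;0 0 0 0;0 0 0 0")

```text
time_s: 16.08
tcp_pos: [0.4618, -0.1693, 0.0551]
ee_rot: [[-0.993, 0.119, 0.0], [0.119, 0.993, -0.0], [-0.0, -0.0, -1.0]]
wrist_force: [0.2, -0.2, -2.1]
gripper_width: 0.285
gripper_force: 30.0
```

Request:
step_arm(targets="0 0 0.05 0;0 0 0.05 0;0 0 0 0;0 0 0 0")

```text
time_s: 16.42
tcp_pos: [0.462, -0.1693, 0.0546]
ee_rot: [[-0.993, 0.119, 0.001], [0.119, 0.993, -0.0], [-0.001, -0.0, -1.0]]
wrist_force: [-0.5, 0.6, 3.5]
gripper_width: 0.281
gripper_force: 30.0
```

Request:
step_arm(targets="0 0 0.05 0;0 0 0 0;0 0 0 0")

```text
time_s: 16.67
tcp_pos: [0.4622, -0.1693, 0.0545]
ee_rot: [[-0.993, 0.119, 0.001], [0.119, 0.993, -0.0], [-0.001, -0.0, -1.0]]
wrist_force: [-1.5, 0.7, 6.3]
gripper_width: 0.287
gripper_force: 30.0
```

Seated: the deck took the load at TCP z 0.0546, exactly where full home was expected. Release, lift, close and go over the button.

Request:
step_arm(targets="0 0 -0.05 0;0 0 0 0;0 0 0 0;0 0 0 0;0 0 0 0;0 0 0 0", claw=5.5)

```text
time_s: 17.17
tcp_pos: [0.4618, -0.1693, 0.054]
ee_rot: [[-0.993, 0.119, -0.0], [0.119, 0.993, 0.0], [0.0, -0.0, -1.0]]
wrist_force: [-0.5, 0.2, -0.9]
gripper_width: 0.607
gripper_force: 0.0
```

Request:
step_arm(targets="0 0 -1 0;0 0 -2 0;0 0 -3 0;0 0 -2 0;-1.5 0 0 0;-3 -0.1 0 0;-2.6 -0.1 0 0;0 0 0 0")

```text
time_s: 17.83
tcp_pos: [0.5366, -0.1804, 0.1343]
ee_rot: [[-0.993, 0.118, 0.004], [0.118, 0.993, -0.001], [-0.004, -0.001, -1.0]]
wrist_force: [1.8, -0.5, 1.0]
gripper_width: 0.627
gripper_force: 0.0
```

Request:
step_arm(targets="0 0 0 0;0 0 0 0;0 0 0 0;0 0 0 0;0 0 0 0;0 0 0 0;0 0 2 0;0 0 2 0;0 0 1 0;0 0 0.8 0;0 0 0.3 0;0 0 0 0", claw=0)

```text
time_s: 18.83
tcp_pos: [0.5319, -0.1797, 0.0728]
ee_rot: [[-0.993, 0.119, -0.001], [0.119, 0.993, -0.0], [0.001, -0.0, -1.0]]
wrist_force: [-0.6, 1.0, 0.7]
gripper_width: 0.004
gripper_force: 0.0
```

```bash
python3 - <<'E'
from h import *
d=cap('side','s6.png')
s=sense();print(s['tcp_pos'],s['wrist_force'],s['gripper_width'])
cv2.imwrite('pics/m6.png',cv2.resize(d['frame'][180:280,310:410],None,fx=6,fy=6,interpolation=cv2.INTER_CUBIC))
E
```

```text
[ 0.53241709 -0.17978569  0.07341958] [ 0.20095884 -0.35397095  0.16651185] 0.005890447130349143
```

View pics/m6.png

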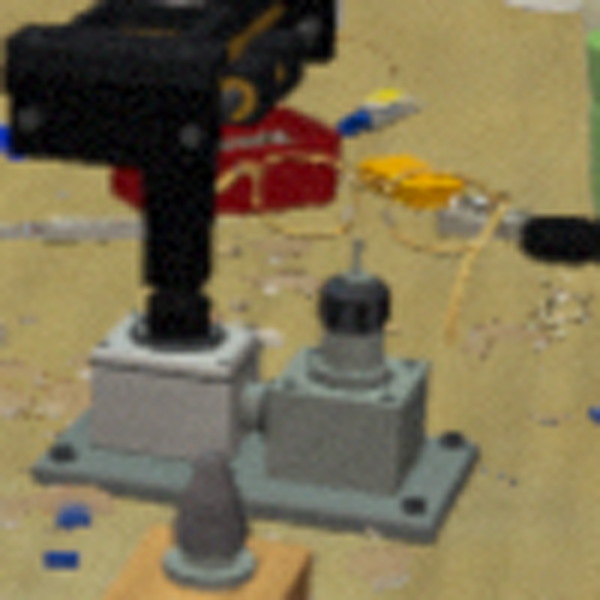

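The chuck stands upright with its flange on the deck, at (352,370), and the closed fingers are centred over the button at (180,300). Now the locking press.

Request:
step_arm(targets="0 0 0.3 0;0 0 0.3 0;0 0 0.2 0;0 0 0 0;0 0 0 0")

```text
time_s: 19.3
tcp_pos: [0.5329, -0.1798, 0.0659]
ee_rot: [[-0.993, 0.119, 0.002], [0.119, 0.993, -0.0], [-0.002, -0.0, -1.0]]
wrist_force: [0.1, 0.7, 3.9]
gripper_width: 0.005
gripper_force: 1.8
```

Request:
step_arm(targets="0 0 0.2 0;0 0 0.2 0;0 0 0.2 0;0 0 0.15 0;0 0 0 0;0 0 0 0")

```text
time_s: 19.8
tcp_pos: [0.5329, -0.1798, 0.059]
ee_rot: [[-0.993, 0.118, 0.002], [0.118, 0.993, -0.001], [-0.002, -0.0, -1.0]]
wrist_force: [-1.0, 1.3, 7.9]
gripper_width: 0.005
gripper_force: 3.8
```

Request:
step_arm(targets="0 0 0.15 0;0 0 0.1 0;0 0 0 0;0 0 0 0")

```text
time_s: 20.13
tcp_pos: [0.533, -0.1798, 0.0574]
ee_rot: [[-0.993, 0.118, 0.002], [0.118, 0.993, -0.001], [-0.002, -0.001, -1.0]]
wrist_force: [-1.7, 1.6, 12.8]
gripper_width: 0.005
gripper_force: 6.3
```

Request:
step_arm(targets="0 0 0.05 0;0 0 0 0;0 0 0 0")

```text
time_s: 20.38
tcp_pos: [0.533, -0.1798, 0.0571]
ee_rot: [[-0.993, 0.118, 0.002], [0.118, 0.993, -0.001], [-0.002, -0.001, -1.0]]
wrist_force: [-3.3, 2.4, 13.5]
gripper_width: 0.004
gripper_force: 6.9
```

Depth is about 10.9 mm at 13.5 N. Let up fully, then touch lightly to check the state.

Request:
step_arm(targets="0 0 -0.5 0;0 0 -0.6 0;0 0 -0.4 0;0 0 0 0;0 0 0 0")

```text
time_s: 20.8
tcp_pos: [0.5314, -0.1796, 0.0692]
ee_rot: [[-0.993, 0.12, -0.001], [0.12, 0.993, 0.0], [0.001, 0.0, -1.0]]
wrist_force: [0.1, 0.5, -0.5]
gripper_width: 0.003
gripper_force: 0.0
```

Request:
step_arm(targets="0 0 0.3 0;0 0 0.3 0;0 0 0.1 0;0 0 0 0;0 0 0 0")

```text
time_s: 21.22
tcp_pos: [0.5317, -0.1797, 0.0625]
ee_rot: [[-0.993, 0.119, -0.001], [0.119, 0.993, -0.0], [0.001, -0.0, -1.0]]
wrist_force: [-0.8, 1.0, 5.2]
gripper_width: 0.006
gripper_force: 2.7
```

It still resists, so the press may not have registered. I'll let up fully and feel again before pressing deeper.

Request:
step_arm(targets="0 0 -0.5 0;0 0 -0.5 0;0 0 0 0;0 0 0 0;0 0 0 0")

```text
time_s: 21.63
tcp_pos: [0.5318, -0.1796, 0.0723]
ee_rot: [[-0.993, 0.119, -0.001], [0.119, 0.993, 0.0], [0.001, 0.0, -1.0]]
wrist_force: [0.2, 0.8, -0.7]
gripper_width: 0.006
gripper_force: 0.0
```

Request:
step_arm(targets="0 0 0.3 0;0 0 0.3 0;0 0 0.05 0;0 0 0 0;0 0 0 0")

```text
time_s: 22.05
tcp_pos: [0.5321, -0.1797, 0.0663]
ee_rot: [[-0.993, 0.119, 0.0], [0.119, 0.993, -0.0], [-0.0, -0.0, -1.0]]
wrist_force: [-0.6, -0.2, 3.3]
gripper_width: 0.006
gripper_force: 1.7
```

Still OPEN. Press again, a little deeper and longer; the force is still far below the limits.

Request:
step_arm(targets="0 0 0.2 0;0 0 0.2 0;0 0 0.2 0;0 0 0.2 0;0 0 0.1 0;0 0 0.05 0;0 0 0 0;0 0 0 0")

```text
time_s: 22.72
tcp_pos: [0.5322, -0.1797, 0.0579]
ee_rot: [[-0.993, 0.118, 0.0], [0.118, 0.993, -0.0], [-0.0, -0.0, -1.0]]
wrist_force: [-1.8, 2.3, 9.9]
gripper_width: 0.007
gripper_force: 5.0
```

Request:
step_arm(targets="0 0 0.08 0;0 0 0 0;0 0 0 0;0 0 0 0")

```text
time_s: 23.05
tcp_pos: [0.5322, -0.1797, 0.0575]
ee_rot: [[-0.993, 0.118, 0.001], [0.118, 0.993, -0.0], [-0.001, -0.0, -1.0]]
wrist_force: [-3.8, 1.7, 11.6]
gripper_width: 0.0
gripper_force: 5.9
```

Request:
step_arm(targets="0 0 0.1 0;0 0 0 0;0 0 0 0")

```text
time_s: 23.3
tcp_pos: [0.5322, -0.1797, 0.0569]
ee_rot: [[-0.993, 0.118, 0.001], [0.118, 0.993, -0.001], [-0.001, -0.001, -1.0]]
wrist_force: [-4.3, 1.9, 15.2]
gripper_width: 0.003
gripper_force: 7.2
```

Request:
step_arm(targets="0 0 0.08 0;0 0 0 0;0 0 0 0")

```text
time_s: 23.55
tcp_pos: [0.5322, -0.1797, 0.0565]
ee_rot: [[-0.993, 0.118, 0.001], [0.118, 0.993, -0.001], [-0.001, -0.001, -1.0]]
wrist_force: [-4.9, 3.3, 15.9]
gripper_width: 0.004
gripper_force: 8.2
```

Depth is 11.5 mm at 16 N. Let up fully, then feel.

Request:
step_arm(targets="0 0 -0.5 0;0 0 -0.6 0;0 0 -0.6 0;0 0 0 0;0 0 0 0;0 0 0 0")

```text
time_s: 24.05
tcp_pos: [0.5316, -0.1796, 0.0704]
ee_rot: [[-0.993, 0.119, -0.001], [0.119, 0.993, 0.0], [0.001, 0.0, -1.0]]
wrist_force: [-0.3, -1.0, -0.3]
gripper_width: 0.006
gripper_force: 0.0
```

Request:
step_arm(targets="0 0 0.3 0;0 0 0.3 0;0 0 0 0;0 0 0 0")

```text
time_s: 24.38
tcp_pos: [0.5317, -0.1796, 0.0645]
ee_rot: [[-0.993, 0.119, -0.001], [0.119, 0.993, 0.0], [0.001, -0.0, -1.0]]
wrist_force: [-0.8, -0.3, 0.9]
gripper_width: 0.01
gripper_force: 0.3
```

LOCKED: less than 1.5 N at 3.5 mm. Withdraw.

Request:
step_arm(targets="0 0 -1 0;0 0 -2 0;0 0 -3 0;0 0 -3 0;0 0 -2 0;0 0 0 0;0 0 0 0;0 0 0 0")

```text
time_s: 25.05
tcp_pos: [0.5314, -0.1795, 0.1748]
ee_rot: [[-0.993, 0.119, -0.001], [0.119, 0.993, 0.001], [0.001, 0.0, -1.0]]
wrist_force: [0.4, -0.0, -0.3]
gripper_width: 0.0
gripper_force: 0.0
```

```bash
python3 - <<'E'
from h import *
d=cap('side','s7.png')['frame'].astype(int); a=cv2.imread('pics/s6.png').astype(int)
D=np.abs(d-a).sum(2); print('chuck region diff mean/max',D[222:246,358:382].mean(),D[222:246,358:382].max(),sense()['tcp_pos'])
if D[222:246,358:382].mean()<20: print(r.finish_job())
E
```

```text
chuck region diff mean/max 12.359375 158 [ 0.53121166 -0.17952464  0.17420949]
the job is handed in; nothing more can be done
None
```

The chuck stands fully home in the fixture's socket, the button felt LOCKED (under 1.5 N at 3.5 mm) after the last press, and the job was handed in at about 25 s; no verdict came back.

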